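Hang the bike lock on the one peg without play

ROBOT

A 7-joint arm with a two-finger parallel gripper is mounted at the origin on the work surface. World frame = base frame: x ahead of the robot, y to its left, z up, the work surface at z = 0. Lengths are in m, angles in rad, forces in N, time in s.
With the tool pointing down it reaches from about 0.4 to 0.85 m from the base axis. Payload 4.5 kg.
Tool frame: the origin (TCP) lies at the very end of the fingers, on their centre line; the grasp point (between the pads) lies 19 mm behind it; z points along the fingers, y is the line along which they close (so a half turn about z gives the same grasp; the last joint's range is limited). The gripper opens to 88 mm and grips with 3 to 60 N. Pads are 18 mm wide; open, the fingers measure 123 mm over their backs; the gripper's body (75 mm by 187 mm) begins 45 mm behind the grasp point.
Start: joints at [1.252, 0.689, -0.195, 1.565, 0.157, 0.902, -0.215], TCP at [0.216, -0.587, 0.239] pointing down, gripper open.
Joint ranges: [-3.01, 3.01], [-0.46, 2.08], [-1.47, 1.51], [0.13, 2.56], [-1, 4.14], [0.04, 2.09], [-2.66, 2.66]. Speed limits (rad/s): [2.57, 2.57, 3.14, 3.14, 3.14, 3.14, 3.14].

INTERFACE

Orientations are given as a unit quaternion [x, y, z, w].
In Python, from plant import r gives the robot as it stands. The module is installed in compiled form; this text tells all that it offers.
- The arm moves only by the tool step_arm, never from a script. Its argument "increments" is a list of rows, each a list of 2 entries, a list of its own where there are three numbers: the shift along the world's x, y, z in cm, then the turn, a rotation vector about the world's x, y, z in degrees. A call has exactly 10 rows; each row shifts and turns the commanded pose from where the row before left it; what a row does not reach is not made up. A row lasts 1/10 s, in which the tool goes at most 50 mm and 8.59 degrees, less where a joint would pass 70% of its speed; a pose out of reach is approached as far as the arm can. A call is refused whole if a number of a shift passes 5 or a number of a turn 8.59, either way. A call with a gripper value outside its range is refused whole. "fingers" is the opening, from 0 (shut) to 1 (fully open), set as the call begins (left out, the last holds). The fingers move at their own pace and stop on an object; "grip_force" is the grip in N (left out, the last holds). Time passes only in rows, so rows that do not move let the fingers close, or fill a call up. It gives the time, the measured TCP pose, the force, the opening and the grip force at its end, in the units of the state.
- r.get_state(): the state, without advancing time (a new reading comes with each control period).
- r.snapshot(name): name is "scene" or "top" or "wrist"; returns (picture, depth): 420x560x3 uint8, red, green, blue; 420x560 float32, m along the optical axis (not along the pixel's ray), 0 where there is no reading.
- r.calibration(name): a dict with "fov_y" (degrees; the focal length in pixels is half the picture's height over the tangent of half this angle, whatever the lens; pixels are square), "cx", "cy" (the principal point, pixels), "R" (3x3) and "t" (3): a world point X has camera coordinates R X + t. Camera axes: x right, y down, z forward; pixel columns grow to the right and rows downward; lengths in m; the calibration is good to about 2 mm. A picture is of the moment at which its call begins: read the wrist's pose just before it. calibration takes no time and is no camera call; for the wrist camera it gives the pose at the moment of the call.
- r.finish_job(): hands the job in; it is judged then, once.
The state is a dict: "clock": time; "q": joint angles; "qd": joint speeds; "joint_torque": joint torques, N m; "tool_pos": TCP position; "eef_rot": TCP orientation; "contact_force": force on the tool from outside, world axes, zero at the start; "moment": the same for the moment, N m; "opening": opening from 0.0 (shut) to 1.0 (fully open); "finger_force": force on a finger pad.
Only numpy, scipy, OpenCV 4.12 (cv2) and the standard library are available. Lean on these libraries where they do the work, as an engineer would, in place of code of your own. Each camera call takes 0.05 s, during which the arm holds its last target. There are 200 camera calls.

TASK

One of the four fold-out birch pegs under the ledge is still firm at its hinge pin; the other three have gone slack. Take hold of the pegs near their ends and gently rock them up and down, with a few newtons, to feel which one has no play, then hang the bicycle lock by its crown on that firm peg and let go. Never leave the lock hanging on a slack peg, do not force the pegs, and leave the things on the ledge alone.

Things in the scene. Friction and masses are not known exactly. Their poses are not given: they have to be found in the camera images.
- ledge: Low plastered wall, 600 mm long, with an oak ledge cap 620 x 150 mm, its top 257 mm up; fixed. Origin: foot of the wall, mid-length; x points through the wall, away from the pegs, y along the ledge, z up. Under the cap an oak rail carries four pegs that stick out towards -x. From the origin the cap's front edge is at x -95 mm, its back edge at x 55 mm, the rail's face at x -90 mm.
- peg_1: First of four look-alike fold-out pegs, 100 mm apart, this one furthest to ledge +y. Birch slat 26 mm wide (y), 16 mm thick, reaching 112 mm from its hinge pin along its own -x. Origin: on the pin (runs along y), 205 mm up, mid-thickness, so the flat top is 8 mm above it. An upturned nose fills the last 10 mm, 12 mm higher than the top. It starts within 0.12 rad of level, nose up or down.
- peg_2: Second peg, as peg_1. On a slack peg the pin has play: held 90 mm out from the pin, the end follows up and down with under 1.5 N over 25 mm in all, then feels hard; it stays where it is left. It may start as near as 2 mm to the top or 4 mm to the bottom of this play, so one direction alone proves nothing. The lock's weight sinks it to the bottom, 0.16 rad below level.
- peg_3: Third peg, as peg_1. On the firm peg, fingers holding it 90 mm out move less than 4 mm up and less than 4 mm down under 4 N; more than 10 N there would force it. Its heel, 30 mm behind the pin, bears on a bush inside the rail with three times that force. One peg of the four is firm, three are slack; which differs every time, cannot be seen, and has nothing to do with how level they stand.
- peg_4: Fourth peg, as peg_1, furthest to ledge -y.
- lock: Bicycle shackle lock, 0.52 to 0.88 kg, standing on its crossbar on the work surface, 182 mm tall. Crossbar 36 (x) x 130 (y) x 36 (z) mm; on it two legs of 16 mm round bar with 78 mm clear between them along y, joined on top by a straight level bar, the crown. The opening is 130 mm high (z 36 to 166 mm). Origin: middle of the underside, z up; x is square to the plane of the shackle.
- crown (a point): Middle of the lock's crown, a 16 mm round bar along the lock's y, straight for 60 mm, 174 mm above the lock's origin (axes as the lock's). Hung, the lock faces along the peg, the peg passes through the opening and the crown's underside, 8 mm below this point, lies on the peg's flat top between nose and hinge. Fingers reaching below that underside would meet the peg.
- pad: Bystander on the ledge: round silicone charging pad, 98 mm across, 9 mm high; origin under its centre.
- case: Bystander on the ledge: navy plastic sunglasses case, 62 x 150 x 45 mm; origin under its centre.
- bowl: Bystander on the ledge: glass catch-all bowl, 90 mm across, 45 mm high; origin under its centre.
- bike_light: Bystander on the ledge: red bike light, 38 x 34 x 45 mm; origin under its centre.
Not all that is in view belongs to the job. Of the things like the lock, leave any that is red or yellow; of the rest the smaller one is meant.

How it is judged:
On the way:
1. the firm peg has been rocked with the fingers (((contact force between the fingers and peg_1 above 1 N and contact force between peg_1_heel and anything else above 4 N) or (contact force between the fingers and peg_2 above 1 N and contact force between peg_2_heel and anything else above 4 N) or (contact force between the fingers and peg_3 above 1 N and contact force between peg_3_heel and anything else above 4 N) or (contact force between the fingers and peg_4 above 1 N and contact force between peg_4_heel and anything else above 4 N))), for 0.1 s.
At the end, for the whole second after the job is handed in: The lock hangs by its crown on the firm peg, between nose and hinge, at rest (under 0.1 m/s), let go, the peg not sunk (within 0.13 rad of level); the things on the ledge are within 20 mm of where they were (((x of crown in the frame of peg_1 between -0.1 and -0.03 m and y of crown in the frame of peg_1 between -0.025 and 0.025 m and z of crown in the frame of peg_1 above 0.01 m and contact force between lock and peg_1 above 2.5 N and angle between the x axis of peg_1 and the x axis of ledge, either way round below 0.13 rad) or (x of crown in the frame of peg_2 between -0.1 and -0.03 m and y of crown in the frame of peg_2 between -0.025 and 0.025 m and z of crown in the frame of peg_2 above 0.01 m and contact force between lock and peg_2 above 2.5 N and angle between the x axis of peg_2 and the x axis of ledge, either way round below 0.13 rad) or (x of crown in the frame of peg_3 between -0.1 and -0.03 m and y of crown in the frame of peg_3 between -0.025 and 0.025 m and z of crown in the frame of peg_3 above 0.01 m and contact force between lock and peg_3 above 2.5 N and angle between the x axis of peg_3 and the x axis of ledge, either way round below 0.13 rad) or (x of crown in the frame of peg_4 between -0.1 and -0.03 m and y of crown in the frame of peg_4 between -0.025 and 0.025 m and z of crown in the frame of peg_4 above 0.01 m and contact force between lock and peg_4 above 2.5 N and angle between the x axis of peg_4 and the x axis of ledge, either way round below 0.13 rad)) and linear speed of lock below 0.1 m/s); the robot touches nothing.
It fails at once if a thing on the ledge is moved more than 20 mm (distance of any of pad, case, bowl, bike_light from where it was at the start of the episode above 0.02 m).
It fails at once if the lock is let go on a slack peg ((x of crown in the frame of peg_1 between -0.1 and -0.03 m and y of crown in the frame of peg_1 between -0.025 and 0.025 m and z of crown in the frame of peg_1 above 0.01 m and contact force between lock and peg_1 above 2.5 N and contact force between the fingers and lock below 0.5 N and angle between the x axis of peg_1 and the x axis of ledge, either way round above 0.13 rad) or (x of crown in the frame of peg_2 between -0.1 and -0.03 m and y of crown in the frame of peg_2 between -0.025 and 0.025 m and z of crown in the frame of peg_2 above 0.01 m and contact force between lock and peg_2 above 2.5 N and contact force between the fingers and lock below 0.5 N and angle between the x axis of peg_2 and the x axis of ledge, either way round above 0.13 rad) or (x of crown in the frame of peg_3 between -0.1 and -0.03 m and y of crown in the frame of peg_3 between -0.025 and 0.025 m and z of crown in the frame of peg_3 above 0.01 m and contact force between lock and peg_3 above 2.5 N and contact force between the fingers and lock below 0.5 N and angle between the x axis of peg_3 and the x axis of ledge, either way round above 0.13 rad) or (x of crown in the frame of peg_4 between -0.1 and -0.03 m and y of crown in the frame of peg_4 between -0.025 and 0.025 m and z of crown in the frame of peg_4 above 0.01 m and contact force between lock and peg_4 above 2.5 N and contact force between the fingers and lock below 0.5 N and angle between the x axis of peg_4 and the x axis of ledge, either way round above 0.13 rad)).
It fails at once if the firm peg is forced by the fingers (36 N at its heel, 12 N at 90 mm out) ((contact force between the fingers and peg_1 above 1 N and contact force between peg_1_heel and anything else above 36 N) or (contact force between the fingers and peg_2 above 1 N and contact force between peg_2_heel and anything else above 36 N) or (contact force between the fingers and peg_3 above 1 N and contact force between peg_3_heel and anything else above 36 N) or (contact force between the fingers and peg_4 above 1 N and contact force between peg_4_heel and anything else above 36 N)).
It also fails if it takes over 72 s, if anything falls off the work surface, if the arm or the gripper's body presses on something with over 40 N, if the wrist force passes 120 N, or if a joint passes its speed limit or range.

## Working session

There is one attempt and no reset: what is moved stays moved. The work goes in short steps, Python scripts to look and compute and a tool call to move; the robot and the scene stay as the last step left them, time stands still between calls to the robot, and variables do not carry over. Pictures are saved under pics/ and viewed, at most 10 in all, crops included, and the job is handed in when it is done.

Besides the shell and the picture viewer there is one more tool, called after "Request:" as a command line: name --argument value ..., lists and objects as JSON in quotes. step_arm: Moves the arm, as the interface text tells. Its arguments: {"type":"object","properties":{"increments":{"type":"array","items":{"type":"array"}},"fingers":{"type":"number"},"grip_force":{"type":"number"}},"required":["increments"]}

```bash
mkdir -p pics; cat > h.py <<'E'
import numpy as np, cv2
from plant import r
def snap(n):
    c=r.calibration(n); p,d=r.snapshot(n); return p,d,c
def cloud(d,c):
    f=210/np.tan(np.radians(c["fov_y"])/2)
    v,u=np.mgrid[0:420,0:560]
    P=np.stack([(u-c["cx"])/f*d,(v-c["cy"])/f*d,d],-1)
    return (P-np.array(c["t"]))@np.array(c["R"])
E
python3 - <<'E'
from h import *
ims=[]
for n in("scene","top"):
    p,d,c=snap(n); np.savez(n,p=p,d=d,W=cloud(d,c)); cv2.imwrite(f"pics/{n}.png",p[:,:,::-1])
    print(n,c["fov_y"],c["cx"],c["cy"],(-np.array(c["R"]).T@c["t"]).round(3),(d>0).mean())
s=r.get_state();print({k:np.round(v,3) for k,v in s.items()})
E
```

```text
scene 56.18269174199844 281.24311999213506 205.38931151419283 [ 1.146 -0.325  1.108] 0.9959353741496598
top 50.58877366920208 285.35018116713746 215.0227596205695 [0.388 0.155 1.551] 0.996016156462585
{'clock': np.float64(0.1), 'q': array([ 1.252,  0.69 , -0.195,  1.566,  0.157,  0.902, -0.215]), 'qd': array([-0.001, -0.002,  0.001, -0.001, -0.001,  0.001,  0.002]), 'joint_torque': array([-3.0000e-03, -5.2850e+01, -1.2720e+00, -1.5384e+01, -5.3000e-02,
        2.0000e-03,  0.0000e+00]), 'tool_pos': array([ 0.216, -0.586,  0.238]), 'eef_rot': array([ 0.984,  0.176, -0.   , -0.001]), 'contact_force': array([-0.237,  0.139, -0.067]), 'moment': array([ 0.017,  0.028, -0.017]), 'finger_force': np.float64(0.0), 'opening': np.float64(0.999)}
```

View pics/scene.png

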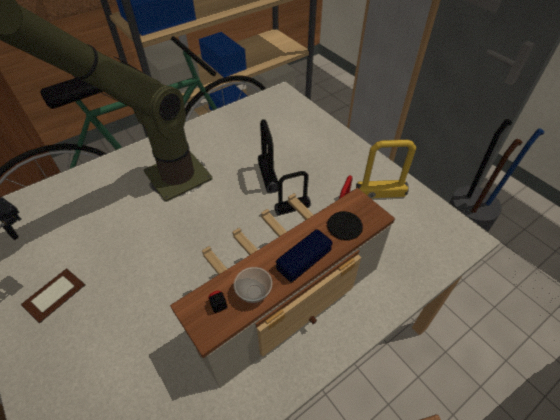

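View pics/top.png

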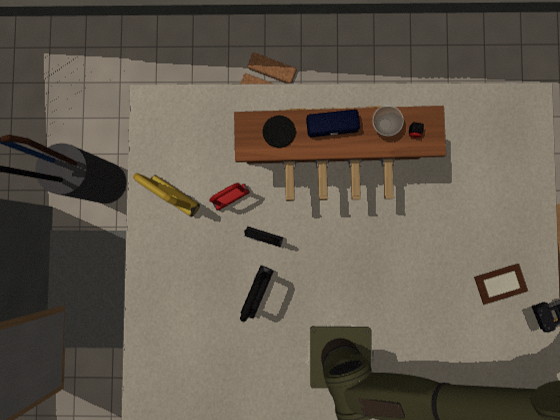

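The pictures show the ledge with the pegs at about (290–390, 180) in the top view. The small black lock is at (264,237), the larger black one at (257,293), and there are red and yellow ones. Next I'll measure them.

```bash
python3 - <<'E'
from h import *
T=np.load("top.npz"); S=np.load("scene.npz")
W=T["W"];p=T["p"].astype(int)
R=lambda a:np.round(a,3)
# cap
m=(abs(W[...,2]-.257)<.012)&(p[...,0]>p[...,2]+25); P=W[m]
rect=cv2.minAreaRect((P[:,:2]*1000).astype(np.float32)); print("cap",rect,R(np.median(P[:,2])),m.sum())
# pegs
for n,D in(("top",T),("scene",S)):
    W=D["W"];p=D["p"].astype(int)
    m=(W[...,2]>.17)&(W[...,2]<.245)&(p[...,0]>p[...,2]+25)
    k,L,st,ce=cv2.connectedComponentsWithStats(m.astype(np.uint8))
    for i in range(1,k):
        if st[i,4]>60:
            q=W[L==i]; print(n,"peg",st[i],R(np.median(q,0)),R(q.min(0)),R(q.max(0)))
    m=(W[...,2]>.015)&(W[...,2]<.3)&(p.max(-1)<60)&(W[...,0]>.15)&(W[...,0]<.6)&(W[...,1]>.1)&(W[...,1]<.6)
    k,L,st,ce=cv2.connectedComponentsWithStats(m.astype(np.uint8))
    for i in range(1,k):
        if st[i,4]>60:
            q=W[L==i]; print(n,"blk",st[i],R(np.median(q,0)),R(q.min(0)),R(q.max(0)))
            if n=="scene":
                t=q[q[:,2]>q[:,2].max()-.02]; print(cv2.minAreaRect((t[:,:2]*1000).astype(np.float32)),len(t))
            b=q[q[:,2]<.045]; 
            if len(b)>5: print("bar",cv2.minAreaRect((b[:,:2]*1000).astype(np.float32)),len(b))
            t=q[q[:,2]>.15]
            if len(t)>5:print("hi",cv2.minAreaRect((t[:,:2]*1000).astype(np.float32)),len(t),R(t.mean(0)))
E
```

```text
cap ((683.4464111328125, 176.6551513671875), (232.67408752441406, 934.8229370117188), 9.754639625549316) 0.257 7908
top peg [384 159  10  40 361] [ 0.581 -0.125  0.209] [ 0.522 -0.139  0.194] [ 0.642 -0.112  0.219]
top peg [318 161  10  39 341] [0.576 0.075 0.217] [0.517 0.06  0.201] [0.637 0.087 0.236]
top peg [351 160  10  40 358] [ 0.578 -0.025  0.21 ] [ 0.518 -0.039  0.193] [ 0.639 -0.012  0.224]
top peg [285 162   9  39 322] [0.577 0.174 0.217] [0.514 0.162 0.206] [0.633 0.187 0.238]
top peg [210 184  29  18 154] [0.544 0.377 0.18 ] [0.516 0.335 0.171] [0.57  0.422 0.189]
top peg [169 197  13  10  77] [0.508 0.515 0.227] [0.499 0.51  0.171] [0.522 0.531 0.244]
top blk [244 227  39  20 377] [0.407 0.258 0.042] [0.376 0.2   0.019] [0.44  0.327 0.188]
bar ((408.23004150390625, 264.161376953125), (128.75717163085938, 34.356300354003906), 73.08464050292969) 196
hi ((407.3741455078125, 263.5246276855469), (108.4407958984375, 15.855745315551758), 72.86906433105469) 175 [0.407 0.262 0.178]
top blk [240 266  34  56 775] [0.232 0.277 0.072] [0.151 0.231 0.021] [0.308 0.337 0.252]
bar ((22
[... 1229 characters left out ...]
.03   0.208] [ 0.522 -0.042  0.189] [ 0.613 -0.014  0.22 ]
scene peg [ 203  231  178  127 2222] [0.795 0.003 0.211] [ 0.779 -0.279  0.17 ] [0.809 0.281 0.245]
scene peg [202 246  25  29 306] [ 0.567 -0.129  0.206] [ 0.523 -0.141  0.189] [ 0.615 -0.113  0.217]
scene blk [ 259  120   51   94 1278] [0.292 0.262 0.082] [0.151 0.158 0.015] [0.556 0.328 0.247]
((233.3619384765625, 279.0153503417969), (17.479736328125, 115.25933074951172), 66.93817138671875) 126
bar ((300.75665283203125, 294.51470947265625), (126.63348388671875, 270.47869873046875), 73.05131530761719) 347
hi ((375.7545471191406, 272.2193298339844), (107.57003784179688, 416.82489013671875), 69.62319946289062) 400 [0.305 0.267 0.2  ]
```

```bash
python3 - <<'E'
from h import *
T=np.load("top.npz");W=T["W"];p=T["p"].astype(int)
m=(abs(W[...,2]-.257)<.012)
k,L,st,ce=cv2.connectedComponentsWithStats(m.astype(np.uint8)); i=1+np.argmax(st[1:,4])
e=[]
for c in range(240,440):
    rr=np.where(L[:,c]==i)[0]
    if len(rr): e.append(W[rr.max(),c,:2])
e=np.array(e); a=np.polyfit(e[:,1],e[:,0],1); print("front edge x = a*y+b",a)
th=-a[0]; P=W[L==i]; print("cap y range",P[:,1].min(),P[:,1].max())
m=(W[...,2]>.17)&(W[...,2]<.245)&(p[...,0]>p[...,2]+25)&(W[...,0]>.5)&(abs(W[...,1])<.2)
k,L,st,ce=cv2.connectedComponentsWithStats(m.astype(np.uint8))
for i in range(1,k):
    if st[i,4]<200: continue
    q=W[L==i]; body=q[(q[:,0]>.535)&(q[:,0]<.615)]
    b=np.polyfit(body[:,0],body[:,2],1); y=np.polyfit(body[:,0],body[:,1],1)
    print("peg tip x",q[:,0].min().round(3),"slope z",b[0].round(3),"z top at .54/.63",np.polyval(b,[.54,.63]).round(4),"y@.54",np.polyval(y,.54).round(4),"yslope",y[0].round(3))
E
```

```text
front edge x = a*y+b [-0.02699061  0.63474342]
cap y range -0.2834269953968291 0.33866336742801073
peg tip x 0.522 slope z 0.096 z top at .54/.63 [0.2038 0.2124] y@.54 -0.1257 yslope 0.01
peg tip x 0.517 slope z -0.073 z top at .54/.63 [0.219  0.2125] y@.54 0.0727 yslope 0.037
peg tip x 0.518 slope z 0.076 z top at .54/.63 [0.2066 0.2134] y@.54 -0.0254 yslope 0.002
peg tip x 0.514 slope z -0.088 z top at .54/.63 [0.2199 0.212 ] y@.54 0.1725 yslope 0.032
```

Request:
step_arm --increments '[[[2.6,3.7,0.6],[0,0,-1.9]],[[2.6,3.7,0.6],[0,0,-1.9]],[[2.6,3.7,0.6],[0,0,-1.9]],[[2.6,3.7,0.6],[0,0,-1.9]],[[2.6,3.7,0.6],[0,0,-1.9]],[[2.6,3.7,0.6],[0,0,-1.9]],[[2.6,3.7,0.6],[0,0,-1.9]],[[2.6,3.7,0.6],[0,0,-1.9]],[[2.6,3.7,0.6],[0,0,-1.9]],[[2.6,3.7,0.6],[0,0,-1.9]]]' --fingers 1 --grip_force 15

```text
clock: 1.1
tool_pos: [0.4765, -0.2148, 0.2988]
eef_rot: [1.0, 0.01, -0.0, -0.0]
contact_force: [0.5, -0.5, -0.1]
opening: 0.993
finger_force: 0.0
```

Request:
step_arm --increments '[[[1.7,2.2,0],[0,0,0]],[[1.7,2.2,0],[0,0,0]],[[1.7,2.2,0],[0,0,0]],[[1.7,2.3,0],[0,0,0]],[[0,0,-2.5],[0,0,0]],[[0,0,-2.5],[0,0,0]],[[0,0,-2.5],[0,0,0]],[[0,0,-2.5],[0,0,0]],[[0,0,-1.2],[0,0,0]],[[0,0,0],[0,0,0]]]'

```text
clock: 2.1
tool_pos: [0.5427, -0.1273, 0.1852]
eef_rot: [1.0, 0.011, -0.002, -0.0]
contact_force: [-0.9, -0.0, 0.6]
opening: 0.999
finger_force: 0.0
```

Request:
step_arm --increments '[[[0,0,0],[0,0,0]],[[0,0,0],[0,0,0]],[[0,0,0],[0,0,0]],[[0,0,0],[0,0,0]],[[0,0,0],[0,0,0]],[[0,0,0],[0,0,0]],[[0,0,0],[0,0,0]],[[0,0,0],[0,0,0]],[[0,0,0],[0,0,0]],[[0,0,0],[0,0,0]]]' --fingers 0 --grip_force 15

```text
clock: 3.1
tool_pos: [0.544, -0.1294, 0.1868]
eef_rot: [1.0, 0.01, 0.0, 0.001]
contact_force: [0.7, -5.4, 0.1]
opening: 0.293
finger_force: 15.0
```

Request:
step_arm --increments '[[[0,-0.2,0.1],[0,0,0]],[[0,0,0.1],[0,0,0]],[[0,0,0.1],[0,0,0]],[[0,0,0.1],[0,0,0]],[[0,0,0],[0,0,0]],[[0,0,0],[0,0,0]],[[0,0,0],[0,0,0]],[[0,0,0],[0,0,0]],[[0,0,0],[0,0,0]],[[0,0,0],[0,0,0]]]'

```text
clock: 4.1
tool_pos: [0.5438, -0.1296, 0.1907]
eef_rot: [1.0, 0.011, -0.0, 0.0]
contact_force: [-0.2, -3.9, -0.5]
opening: 0.294
finger_force: 15.0
```

Request:
step_arm --increments '[[[0,0,0],[0,0,0]],[[0,0,0],[0,0,0]],[[0,0,0],[0,0,0]],[[0,0,3.5],[0,0,0]],[[0,0,3.5],[0,0,0]],[[-0.1,3.3,0],[0,0,0]],[[-0.1,3.3,0],[0,0,0]],[[-0.1,3.3,0],[0,0,0]],[[0,0,-3.5],[0,0,0]],[[0,0,-3.5],[0,0,0]]]' --fingers 1

```text
clock: 5.1
tool_pos: [0.5423, -0.0282, 0.1911]
eef_rot: [1.0, 0.012, 0.002, -0.001]
contact_force: [1.7, -0.2, -0.6]
opening: 1.002
finger_force: 0.0
```

Request:
step_arm --increments '[[[0,0,0],[0,0,0]],[[0,0,0],[0,0,0]],[[0,0,0],[0,0,0]],[[0,0,0],[0,0,0]],[[0,0,0],[0,0,0]],[[0,0,0],[0,0,0]],[[0,0,0],[0,0,0]],[[0,0,0],[0,0,0]],[[0,0,0],[0,0,0]],[[0,0,0],[0,0,0]]]' --fingers 0

```text
clock: 6.1
tool_pos: [0.541, -0.0299, 0.1907]
eef_rot: [1.0, 0.011, -0.0, -0.0]
contact_force: [-0.4, 2.5, 1.3]
opening: 0.294
finger_force: 15.0
```

Request:
step_arm --increments '[[[0,0,0.1],[0,0,0]],[[0,0,0.1],[0,0,0]],[[0,0,0.1],[0,0,0]],[[0,0,0.1],[0,0,0]],[[0,0,0],[0,0,0]],[[0,0,0],[0,0,0]],[[0,0,0],[0,0,0]],[[0,0,0],[0,0,0]],[[0,0,0],[0,0,0]],[[0,0,0],[0,0,0]]]'

```text
clock: 7.1
tool_pos: [0.5409, -0.03, 0.1947]
eef_rot: [1.0, 0.011, -0.0, -0.0]
contact_force: [-0.6, 4.2, -0.9]
opening: 0.293
finger_force: 15.0
```

Request:
step_arm --increments '[[[0,0,0.1],[0,0,0]],[[0,0,0.1],[0,0,0]],[[0,0,0.1],[0,0,0]],[[0,0,0],[0,0,0]],[[0,0,0],[0,0,0]],[[0,0,0],[0,0,0]],[[0,0,0],[0,0,0]],[[0,0,0],[0,0,0]],[[0,0,0],[0,0,0]],[[0,0,0],[0,0,0]]]'

```text
clock: 8.1
tool_pos: [0.5409, -0.0301, 0.1977]
eef_rot: [1.0, 0.011, -0.0, -0.0]
contact_force: [-0.6, 5.2, -1.4]
opening: 0.296
finger_force: 15.0
```

Request:
step_arm --increments '[[[0,0,0],[0,0,0]],[[0,0,0],[0,0,0]],[[0,0,0],[0,0,0]],[[0,0,3.5],[0,0,0]],[[0,0,3.5],[0,0,0]],[[-0.1,3.4,0],[0,0,0]],[[-0.1,3.4,0],[0,0,0]],[[-0.1,3.4,0],[0,0,0]],[[0,0,-3.5],[0,0,0]],[[0,0,-3.1],[0,0,0]]]' --fingers 1

```text
clock: 9.1
tool_pos: [0.5387, 0.0724, 0.2016]
eef_rot: [1.0, 0.012, 0.001, -0.0]
contact_force: [-0.3, -0.4, -0.5]
opening: 0.996
finger_force: 0.0
```

Request:
step_arm --increments '[[[0,0,0],[0,0,0]],[[0,0,0],[0,0,0]],[[0,0,0],[0,0,0]],[[0,0,0],[0,0,0]],[[0,0,0],[0,0,0]],[[0,0,0],[0,0,0]],[[0,0,0],[0,0,0]],[[0,0,0],[0,0,0]],[[0,0,0],[0,0,0]],[[0,0,0],[0,0,0]]]' --fingers 0

```text
clock: 10.1
tool_pos: [0.538, 0.0704, 0.2018]
eef_rot: [1.0, 0.01, -0.0, 0.001]
contact_force: [-0.5, -4.1, 2.2]
opening: 0.294
finger_force: 15.0
```

Request:
step_arm --increments '[[[0,0,-0.1],[0,0,0]],[[0,0,-0.1],[0,0,0]],[[0,0,-0.1],[0,0,0]],[[0,0,-0.1],[0,0,0]],[[0,0,0],[0,0,0]],[[0,0,0],[0,0,0]],[[0,0,0],[0,0,0]],[[0,0,0],[0,0,0]],[[0,0,0],[0,0,0]],[[0,0,0],[0,0,0]]]'

```text
clock: 11.1
tool_pos: [0.5379, 0.0705, 0.1984]
eef_rot: [1.0, 0.01, 0.0, 0.001]
contact_force: [-2.7, -5.2, 8.9]
opening: 0.293
finger_force: 15.0
```

Request:
step_arm --increments '[[[0,0,0.1],[0,0,0]],[[0,0,0.1],[0,0,0]],[[0,0,0.1],[0,0,0]],[[0,0,0.1],[0,0,0]],[[0,0,0.1],[0,0,0]],[[0,0,0.1],[0,0,0]],[[0,0,0],[0,0,0]],[[0,0,0],[0,0,0]],[[0,0,0],[0,0,0]],[[0,0,0],[0,0,0]]]'

```text
clock: 12.1
tool_pos: [0.5381, 0.0705, 0.2032]
eef_rot: [1.0, 0.01, -0.0, 0.001]
contact_force: [1.3, -4.9, -0.9]
opening: 0.291
finger_force: 15.0
```

Request:
step_arm --increments '[[[0,0,0.1],[0,0,0]],[[0,0,0.1],[0,0,0]],[[0,0,0],[0,0,0]],[[0,0,0],[0,0,0]],[[0,0,0],[0,0,0]],[[0,0,0],[0,0,0]],[[0,0,0],[0,0,0]],[[0,0,0],[0,0,0]],[[0,0,0],[0,0,0]],[[0,0,0],[0,0,0]]]'

```text
clock: 13.1
tool_pos: [0.5383, 0.0705, 0.2049]
eef_rot: [1.0, 0.01, -0.0, 0.001]
contact_force: [1.7, -3.9, -3.7]
opening: 0.294
finger_force: 15.0
```

```bash
python3 - <<'E'
from h import *
s=r.get_state();print(np.round(s["q"],3))
E
```

```text
[-0.174  0.625 -0.069  1.855  0.067  0.664 -1.833]
```

Request:
step_arm --increments '[[[0,0,0],[0,0,0]],[[0,0,0],[0,0,0]],[[0,0,0],[0,0,0]],[[0,0,3.5],[0,0,0]],[[0,0,3.5],[0,0,0]],[[-2,2,2],[0,0,8]],[[-2,3,1],[0,0,8]],[[-2,3,0],[0,0,8]],[[-2,3,0],[0,0,8]],[[-2,3,0],[0,0,8]]]' --fingers 1

```text
clock: 14.1
tool_pos: [0.4368, 0.2132, 0.3062]
eef_rot: [0.935, 0.355, 0.001, -0.0]
contact_force: [-0.1, 1.0, 0.5]
opening: 1.003
finger_force: 0.0
```

Request:
step_arm --increments '[[[-0.7,1.2,0],[0,0,7.9]],[[-0.7,1.2,0],[0,0,7.9]],[[-0.7,1.2,0],[0,0,7.9]],[[-0.7,1.2,0],[0,0,7.9]],[[0,0,0],[0,0,0]],[[0,0,0],[0,0,0]],[[0,0,0],[0,0,0]],[[0,0,0],[0,0,0]],[[0,0,0],[0,0,0]],[[0,0,0],[0,0,0]]]'

```text
clock: 15.1
tool_pos: [0.4101, 0.2592, 0.3057]
eef_rot: [0.805, 0.593, -0.0, 0.0]
contact_force: [0.7, -0.4, 0.1]
opening: 1.0
finger_force: 0.0
```

```bash
python3 - <<'E'
from h import *
p,d,c=snap("wrist");W=cloud(d,c);cv2.imwrite("pics/w1.png",p[:,:,::-1])
s=r.get_state();print(np.round(s["q"],3),s["tool_pos"].round(4),np.round(s["eef_rot"],4))
m=(W[...,2]>.155)&(W[...,2]<.195)&(p.max(-1)<90)&(np.hypot(W[...,0]-.408,W[...,1]-.263)<.08)
q=W[m];print(len(q),cv2.minAreaRect((q[:,:2]*1000).astype(np.float32)),q.max(0),np.percentile(q[:,2],[50,95]))
E
```

```text
[-0.356  0.44  -0.451  1.875  0.244  0.88  -1.227] [0.4101 0.2593 0.3057] [8.050e-01 5.932e-01 0.000e+00 1.000e-04]
2211 ((409.709716796875, 262.2535705566406), (107.21073913574219, 15.948103904724121), 72.9224624633789) [0.43091166 0.31373466 0.18441728] [0.17977166 0.18266763]
```

View pics/w1.png

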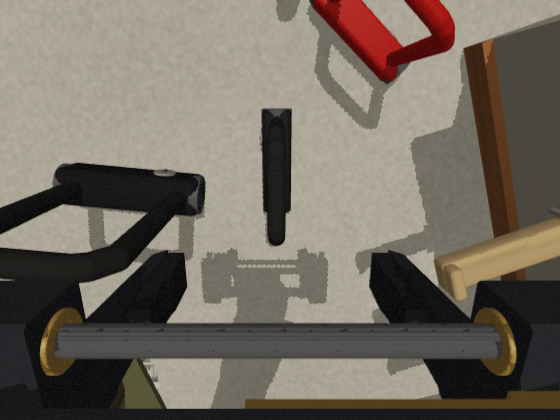

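The wrist view shows the lock's crown from (276,110) to (276,240), in line between the open fingers. I'll descend and grip it.

Request:
step_arm --increments '[[[0,0.3,-2.5],[0,0,0]],[[0,0,-2.5],[0,0,0]],[[0,0,-2.5],[0,0,0]],[[0,0,-2.5],[0,0,0]],[[0,0,-2],[0,0,0]],[[0,0,-1.0],[0,0,0]],[[0,0,-0.7],[0,0,0]],[[0,0,0],[0,0,0]],[[0,0,0],[0,0,0]],[[0,0,0],[0,0,0]]]'

```text
clock: 16.15
tool_pos: [0.4104, 0.2628, 0.1695]
eef_rot: [0.805, 0.593, 0.001, 0.0]
contact_force: [0.1, 0.0, -0.5]
opening: 1.001
finger_force: 0.0
```

Request:
step_arm --increments '[[[0,0,0],[0,0,0]],[[0,0,0],[0,0,0]],[[0,0,0],[0,0,0]],[[0,0,0],[0,0,0]],[[0,0,0],[0,0,0]],[[0,0,0],[0,0,0]],[[0,0,0],[0,0,0]],[[0,0,0],[0,0,0]],[[0,0,0],[0,0,0]],[[0,0,0],[0,0,0]]]' --fingers 0 --grip_force 45

```text
clock: 17.15
tool_pos: [0.4098, 0.2625, 0.1687]
eef_rot: [0.805, 0.594, -0.0, -0.0]
contact_force: [-1.3, 0.5, 0.8]
opening: 0.171
finger_force: 45.0
```

Request:
step_arm --increments '[[[0,0,0.8],[0,0,0]],[[0,0,1.5],[0,0,0]],[[0,0,2],[0,0,0]],[[0,0,2.5],[0,0,0]],[[0,0,2],[0,0,0]],[[0,-1.5,0],[0,0,3.7]],[[0,-2,0],[0,0,3.7]],[[0,-2,0],[0,0,3.7]],[[0,-2,0],[0,0,3.7]],[[0,-2,0],[0,0,3.7]]]'

```text
clock: 18.15
tool_pos: [0.4089, 0.166, 0.2563]
eef_rot: [0.698, 0.716, -0.001, -0.0]
contact_force: [1.0, 0.7, -8.0]
opening: 0.167
finger_force: 45.0
```

Request:
step_arm --increments '[[[0.2,-2,0],[0,0,0]],[[0.2,-2,0],[0,0,0]],[[0.2,-2,0],[0,0,0]],[[0.2,-2,0],[0,0,0]],[[0,-1.2,0],[0,0,0]],[[0,-0.5,0],[0,0,0]],[[0,0,0],[0,0,0]],[[0,0,0],[0,0,0]],[[0,0,0],[0,0,0]],[[0,0,0],[0,0,0]]]'

```text
clock: 19.15
tool_pos: [0.4179, 0.0713, 0.2568]
eef_rot: [0.698, 0.716, 0.0, -0.0]
contact_force: [0.3, -0.4, -8.1]
opening: 0.162
finger_force: 45.0
```

```bash
python3 - <<'E'
from h import *
p,d,c=snap("scene");W=cloud(d,c);cv2.imwrite("pics/s2.png",cv2.resize(p[100:300,150:430,::-1],(784,560)))
s=r.get_state();print(np.round(s["q"],3),s["tool_pos"].round(4),np.round(s["eef_rot"],4),s["contact_force"])
E
```

```text
[ 0.101  0.444 -0.548  2.103  0.361  0.685 -0.663] [0.4179 0.0711 0.2568] [ 6.985e-01  7.156e-01  1.000e-04 -1.000e-04] [ 0.06844433  0.12466151 -8.29022792]
```

View pics/s2.png

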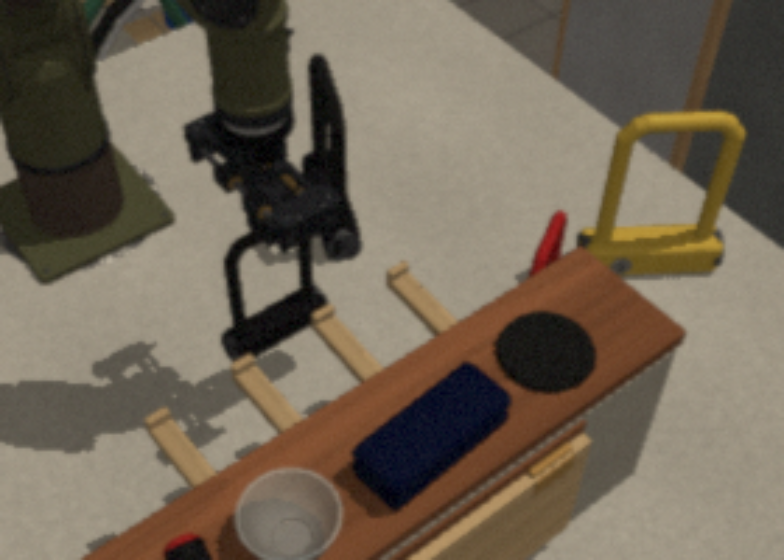

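The scene view shows the lock hanging upright in the gripper, with its opening facing peg 2 (crop about 320,315). I'll move it in over the nose.

Request:
step_arm --increments '[[[1.5,0,0],[0,0,0]],[[2,0,0],[0,0,0]],[[2.2,0,0],[0,0,0]],[[2.2,0,0],[0,0,0]],[[2.2,0,0],[0,0,0]],[[2,0,0],[0,0,0]],[[1.4,-0.1,0],[0,0,0]],[[0,0,0],[0,0,0]],[[0,0,0],[0,0,0]],[[0,0,0],[0,0,0]]]'

```text
clock: 20.2
tool_pos: [0.5512, 0.0696, 0.2563]
eef_rot: [0.699, 0.716, -0.001, -0.001]
contact_force: [-0.1, 0.6, -7.7]
opening: 0.166
finger_force: 45.0
```

```bash
python3 - <<'E'
from h import *
p,d,c=snap("scene");W=cloud(d,c);cv2.imwrite("pics/s3.png",cv2.resize(p[140:290,200:410,::-1],(784,560)))
s=r.get_state();print(s["tool_pos"].round(4),s["contact_force"],s["opening"])
m=(p.max(-1)<60)&(abs(W[...,0]-.554)<.03)&(abs(W[...,1]-.07)<.08)&(W[...,2]<.14)&(W[...,2]>.06)
q=W[m];print(len(q),np.percentile(q,[2,50,98],axis=0).round(3))
E
```

```text
[0.5516 0.0696 0.2565] [-1.10842386e-03  1.82822849e-01 -8.82492479e+00] 0.16583101266625377
120 [[0.538 0.017 0.119]
 [0.549 0.059 0.123]
 [0.56  0.094 0.137]]
```

View pics/s3.png

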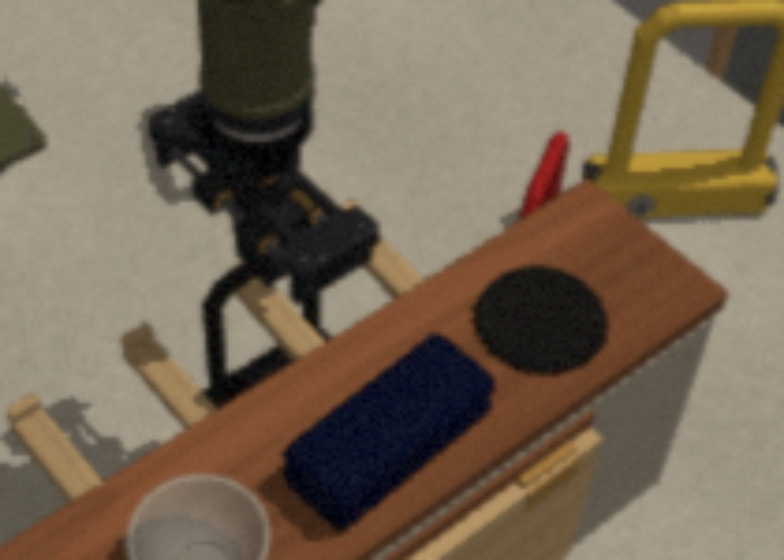

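The peg is through the shackle opening, so I'll lower it.

Request:
step_arm --increments '[[[0,0,-0.6],[0,0,0]],[[0,0,-0.8],[0,0,0]],[[0,0,-0.8],[0,0,0]],[[0,0,-0.6],[0,0,0]],[[0,0,-0.3],[0,0,0]],[[0,0,-0.1],[0,0,0]],[[0,0,-0.1],[0,0,0]],[[0,0,0],[0,0,0]],[[0,0,0],[0,0,0]],[[0,0,0],[0,0,0]]]'

```text
clock: 21.25
tool_pos: [0.5531, 0.0695, 0.224]
eef_rot: [0.699, 0.715, 0.0, 0.0]
contact_force: [0.9, -0.1, -8.5]
opening: 0.164
finger_force: 45.0
```

Request:
step_arm --increments '[[[0,0,-0.1],[0,0,0]],[[0,0,-0.1],[0,0,0]],[[0,0,-0.1],[0,0,0]],[[0,0,0],[0,0,0]],[[0,0,0],[0,0,0]],[[0,0,0],[0,0,0]],[[0,0,0],[0,0,0]],[[0,0,0],[0,0,0]],[[0,0,0],[0,0,0]],[[0,0,0],[0,0,0]]]'

```text
clock: 22.25
tool_pos: [0.553, 0.0695, 0.2208]
eef_rot: [0.699, 0.715, 0.0, 0.0]
contact_force: [0.1, 0.5, -8.4]
opening: 0.171
finger_force: 45.0
```

Request:
step_arm --increments '[[[0,0,-0.1],[0,0,0]],[[0,0,-0.1],[0,0,0]],[[0,0,-0.05],[0,0,0]],[[0,0,0],[0,0,0]],[[0,0,0],[0,0,0]],[[0,0,0],[0,0,0]],[[0,0,0],[0,0,0]],[[0,0,0],[0,0,0]],[[0,0,0],[0,0,0]],[[0,0,0],[0,0,0]]]'

```text
clock: 23.25
tool_pos: [0.5528, 0.0695, 0.2183]
eef_rot: [0.699, 0.715, -0.0, -0.0]
contact_force: [-4.3, -0.5, 1.2]
opening: 0.165
finger_force: 45.0
```

The peg carries the full weight and stays rigid, so I'll release.

Request:
step_arm --increments '[[[0,0,0],[0,0,0]],[[0,0,0],[0,0,0]],[[0,0,0],[0,0,0]],[[0,0,0],[0,0,0]],[[0,0,0],[0,0,0]],[[0,0,0],[0,0,0]],[[0,0,0],[0,0,0]],[[0,0,0],[0,0,0]],[[0,0,0.2],[0,0,0]],[[0,0,0.2],[0,0,0]]]' --fingers 0.45

```text
clock: 24.25
tool_pos: [0.5621, 0.0702, 0.2239]
eef_rot: [0.7, 0.715, 0.008, 0.005]
contact_force: [14.9, -0.0, -9.3]
opening: 0.451
finger_force: 7.0
```

Request:
step_arm --increments '[[[0,0,0.5],[0,0,0]],[[0,0,1],[0,0,0]],[[0,0,1.5],[0,0,0]],[[0,0,2],[0,0,0]],[[0,0,2],[0,0,0]],[[0,0,2],[0,0,0]],[[-1,0,2],[0,0,0]],[[-2,0,1],[0,0,0]],[[-2,0,0],[0,0,0]],[[0,0,0],[0,0,0]]]'

```text
clock: 25.25
tool_pos: [0.5011, 0.0699, 0.3434]
eef_rot: [0.698, 0.716, -0.0, 0.0]
contact_force: [0.4, 0.2, 0.5]
opening: 0.452
finger_force: 0.0
```

```bash
python3 - <<'E'
from h import *
p,d,c=snap("scene");W=cloud(d,c);cv2.imwrite("pics/s4.png",cv2.resize(p[140:290,200:410,::-1],(784,560)))
s=r.get_state();print(s["tool_pos"].round(4),s["contact_force"])
m=(p.max(-1)<60)&(abs(W[...,0]-.56)<.06)&(abs(W[...,1]-.07)<.07)&(W[...,2]<.25)&(W[...,2]>.21)
q=W[m];print(len(q),np.percentile(q,[2,50,98],axis=0).round(3))
E
```

```text
[0.5026 0.0696 0.3431] [-0.13528771 -0.04713588  0.15263929]
154 [[0.55  0.019 0.211]
 [0.558 0.065 0.227]
 [0.563 0.115 0.233]]
```

View pics/s4.png

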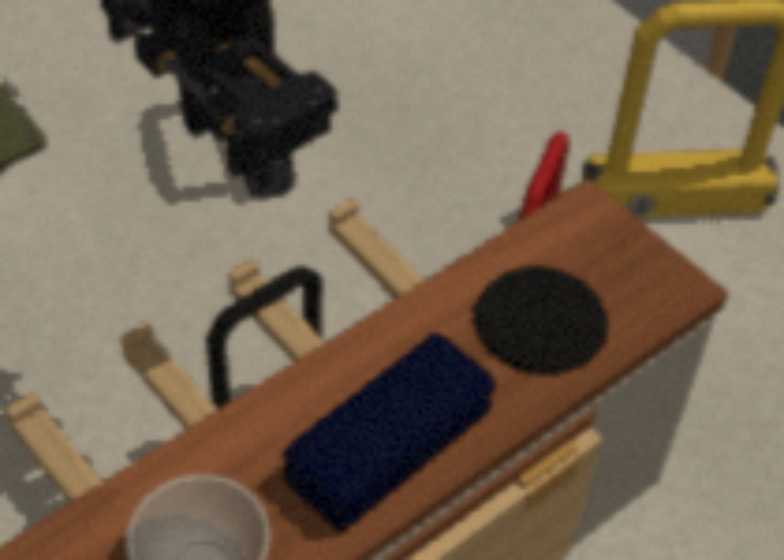

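The lock hangs by its crown on peg 2 (crop about 265,300), between nose and hinge, and the ledge items haven't moved. I'll let it settle, then hand in.

Request:
step_arm --increments '[[[0,0,0],[0,0,0]],[[0,0,0],[0,0,0]],[[0,0,0],[0,0,0]],[[0,0,0],[0,0,0]],[[0,0,0],[0,0,0]],[[0,0,0],[0,0,0]],[[0,0,0],[0,0,0]],[[0,0,0],[0,0,0]],[[0,0,0],[0,0,0]],[[0,0,0],[0,0,0]]]'

```text
clock: 26.3
tool_pos: [0.503, 0.0695, 0.3423]
eef_rot: [0.699, 0.715, 0.0, 0.0]
contact_force: [-0.3, -0.6, -0.3]
opening: 0.451
finger_force: 0.0
```

```bash
python3 - <<'E'
from h import *
old=np.load("scene.npz")["p"]
for k in range(2):
    p,d,c=snap("scene");W=cloud(d,c)
    m=(p.max(-1)<60)&(abs(W[...,0]-.56)<.06)&(abs(W[...,1]-.07)<.07)&(W[...,2]<.25)&(W[...,2]>.12)
    q=W[m];print(len(q),q.mean(0).round(4))
m=(p[...,0]>p[...,2]+25)&(abs(W[...,1]-.07)<.02)&(W[...,0]>.565)&(W[...,0]<.62)&(W[...,2]<.245)&(W[...,2]>.17)
q=W[m];print("slope",np.polyfit(q[:,0],q[:,2],1))
print(r.finish_job())
E
```

```text
272 [0.5585 0.0606 0.2037]
267 [0.5585 0.0603 0.2041]
slope [-0.02942069  0.22954898]
the job is handed in; nothing more can be done
None
```

I hung the lock by its crown on peg_2 and handed the job in at about 26 s. Peg_2 pushed back both up and down; pegs 3 and 4 were slack, and I didn't rock peg_1. On release a finger met something, probably the peg's nose (15 N at the wrist), but the lock then hung still with the peg near level; the hand-in returned no verdict.

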